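# Lock the swing-in fold mirror with its index pin

### The arm

A 7-joint arm with a two-finger parallel gripper is mounted at the origin on a cart in front of the work surface, level with it; the furniture and walls round the work are solid. World frame = base frame: x ahead of the robot, y to its left, z up, the work surface at z = 0. Lengths are in m, angles in degrees, forces in N, time in s.
With the tool pointing down it reaches from about 0.425 to 0.95 m from the base axis. Payload 16.7 kg.
Tool frame: the origin (TCP) lies midway between the tips of the shut fingers; the grasp point (between the pads) lies 19 mm behind it; z points along the fingers, y is the line along which they close (so a half turn about z gives the same grasp; the last joint's range is limited). The gripper opens to 94 mm and grips with 3 to 60 N. Pads are 16 mm wide; open, the fingers measure 119 mm over their backs; the gripper's body (75 mm by 177 mm) begins 78 mm behind the grasp point.
Start: joints at [64.143, 24.414, 4.234, 92.017, -1.954, 63.644, -3.845], TCP at [0.201, -0.644, 0.205] pointing down, gripper open.
Joint ranges: [-163.25, 163.25], [-28.42, 122.38], [-70.27, 78.77], [12.13, 141.07], [-58.53, 238.53], [9.26, 117.41], [-156.51, 156.51]. Speed limits (degrees/s): [108.29, 108.29, 136.94, 136.94, 172.46, 172.46, 172.46].

### API

Orientations are given as a 3x3 rotation matrix whose columns are the frame's x, y, z axes.
In Python, from workcell import manip gives the robot as it stands.
- The arm moves only by the shell command python3 shift.py 'ROWS' [FORCE]. ROWS is a JSON list of rows, 1 to 5 of them, each written [opening, [dx, dy, dz], turn]: the finger opening in m, then dx, dy, dz in shares of the most that a row can go, 1 being 50 mm, then a turn about the tool's z in parts of the range, where 1.0 means 360 degrees; each row shifts and turns the commanded pose from where the row before left it, along the tool's axes as they then stand; what a row does not reach is not made up. A row lasts 1/10 s, in which the tool goes at most 0.05 m and 8.59 degrees, less where a joint would pass 70% of its speed; a pose out of reach is approached as far as the arm can. The fingers move at their own pace and stop on an object; FORCE is the grip in N (left out, the last holds). Time passes only in rows, so rows that do not move let the fingers close. It prints the time, the measured TCP pose, the force, the opening and the grip force at its end. No shift or turn number may pass 1 either way. Input that does not fit is refused with a message, and nothing moves.
- manip.sense(): the state, without advancing time (a new reading comes with each control period).
- manip.snapshot(name): name is "scene" or "top"; returns a dict with "img" (400x640x3 uint8, red, green, blue), "camera_matrix" (3x3 intrinsics, pixels), "R" (3x3) and "t" (3): a world point X has camera coordinates R X + t. Camera axes: x right, y down, z forward; pixel columns grow to the right and rows downward; lengths in m; the calibration is good to about 2 mm. A picture is of the moment at which its call begins. There is no depth.
- manip.sign_off(): hands the job in; it is judged then, once.
The state is a dict: "clock": time; "joint_pos": joint angles; "qvel": joint speeds; "tau": joint torques, N m; "ee_pos": TCP position; "ee_rot": TCP orientation; "force": force on the tool from outside, world axes, zero at the start; "torque": the same for the moment, N m; "opening": finger opening in m; "grasp_force": force on a finger pad.
Only numpy, scipy, OpenCV 4.12 (cv2) and the standard library are available. Lean on these libraries where they do the work, as an engineer would, in place of code of your own. Each camera call takes 0.05 s, during which the arm holds its last target. There are 200 camera calls.

### The job

The fold mirror rides on a swing arm on the inclined index plate. Take the long index pin out of the pin block and lock the arm in its working place: the pin must go through the bush in the arm and on through the hole in the index sector beneath, which lies to the left of the plate's centre line and has to be felt for with the pin's nose, and be pressed fully home, without forcing it, until its collar sits on the arm. Do not touch the mirror, leave the short pin standing in the block and the things lying about in their places, and let go of the pin.

Things in the scene. Friction and masses are not known exactly. Their poses are not given: they have to be found in the camera images.
- index_pin: Long index pin, bare steel, 75.5 mm, 60 g, upright in an end hole of the pin block. Origin: centre of its nose; z up its axis. From the nose: taper 5 to 10 mm diameter over 7 mm, shank 10 mm diameter to 38, collar 20 mm diameter 38 to 42, neck 12 mm diameter to 50, knurled knob 18 mm diameter 52 to 74 mm, to grip across. In the block its knob stands 20 mm higher than the short pin's.
- pin_collar (a point): Centre of the underside of the index pin's collar, 38 mm above its nose; it lies on bush_mouth when the pin is home.
- short_pin: A shorter pin of the same shape (shank 18 mm, 55.5 mm long), standing in the other end hole of the pin block with its collar just over the block. It does not reach the sector. Origin and axes as for the long pin. Stays where it is.
- pin_block: Black block fixed on the table, 44 x 118 mm foot, 36 x 110 mm body, 25 mm high, with three upright 11 mm holes 38 mm apart along its y axis, 17 mm deep (floor 8 mm over the table); the pins stand in the outer two. Origin: centre of its underside; z up.
- index_plate (a point): Aluminium plate 188 x 150 x 8 mm on a black wedge mount screwed to the table, sloping at 25 degrees, rising away from the robot. This frame: on its top face at the arm's pivot, 102 mm over the table (the plate reaches 128 mm down and 60 mm up the slope from it); x up the slope, y to the left seen from the robot, z out of the plate, square to it.
- wedge_mount: The black wedge mount under the plate, with all it carries; 176 x 200 mm foot, 10 mm thick, four screws in its ears. Origin: on the table, straight below the pivot; its yaw is the plate's.
- sector_pivot (a point): Pivot, as index_plate's origin. About it, on the plate, lies the index sector: fixed steel arc, top face at z = 4 mm of the plate, radius 58 to 98 mm, 27 degrees either side of its one 11 mm hole (right through, radius 78 mm). Its angle differs each time and is not measured: the hole meets the bush at an arm angle of 0.105 to 0.454 rad. From 0.03 to 0.53 rad the bush is always over the sector.
- mirror_arm (a joint): Swing angle of the aluminium arm (rad): 0 with the bush straight down the slope from the pivot, positive with it to the left (+y of plate); range -0.85 to 0.75, starts -0.7 to -0.2. Arm 28 mm wide, 12 mm thick (z = 5 to 17 mm over the plate), 128 mm down the slope from the pivot, 81 mm up; balanced, stays put by friction (1.5 N at the bush). A screw head at the pivot stands to z = 28 mm.
- bush_mouth (a point): Centre of the upper mouth of the arm's bush: an 11 mm hole square to the plate, through the arm, with 1.5 mm lead-in and thin brass rim, 78 mm from the pivot. It moves with the arm: (-78 cos a, 78 sin a, 17) mm in index_plate's frame at arm angle a.
- swing_handle (a point): Middle of the black round handle knob on the arm's lower end, 114 mm from the pivot, 15 to 17 mm thick, standing from z = 17 to 45 mm in the plate's frame (this point: z = 35 mm).
- mirror (a point): The fold mirror in its black cell, 31 mm across, 11 mm high, on the arm's upper end 62 mm up from the pivot. This point: centre of its underside, on the arm. Not to be touched.
- ball_driver: Ball driver with a yellow handle, 164 mm long, lying on the table near the robot; bystander. Origin: centre of its underside.
- optic_case: Clear square optic case, 68 x 62 x 23 mm, lying at the right near the robot; bystander. Origin: centre of its underside.
- post: Steel post, 25 mm diameter, 102 mm high, standing at the left; bystander. Origin: centre of its foot.

How it is judged (in metres and radians):
At the end, for the whole second after the job is handed in: The long pin stands square to the plate (within 0.1 rad) through the arm's bush and the sector's hole, collar within 3 mm of its seat on the arm and nose at least 18.5 mm below the plate's top face, at rest and released; the short pin still stands in the block within 10 mm (distance between pin_collar and bush_mouth below 0.003 m and z of index_pin in the frame of index_plate below -0.0185 m and angle between the z axis of index_pin and the z axis of index_plate, either way round below 0.1 rad and value of joint mirror_arm between 0.07 and 0.49 rad and linear speed of index_pin below 0.01 m/s and distance of short_pin from where it was at the start of the episode below 0.01 m and angle between short_pin's own z axis and vertical below 0.15 rad); the robot touches nothing.
It fails at once if the mirror or its cell is touched (contact force between anything else and mirror_cell above 0.5 N).
It fails at once if the pin is forced: more than 90 N between the pin and the index plate with the arm and sector it carries (contact force between index_pin and wedge_mount above 90 N).
It fails at once if a bystander (driver, case, post) is moved by more than 30 mm (distance of any of ball_driver, optic_case, post from where it was at the start of the episode above 0.03 m).
It fails at once if the short pin is pulled out (distance of short_pin from where it was at the start of the episode above 0.03 m).
It also fails if it takes over 69 s, if anything falls off the work surface, if the arm or the gripper's body presses on something with over 40 N, if the wrist force passes 120 N, or if a joint passes its speed limit or range.

## Working session

There is one attempt and no reset: what is moved stays moved. The work goes in short steps, Python scripts to look and compute and a shell command to move; the robot and the scene stay as the last step left them, time stands still between calls to the robot, and variables do not carry over. Pictures are saved under pics/ and viewed, at most 10 in all, crops included, and the job is handed in when it is done.

```bash
ls; mkdir -p pics; python3 - <<'E'
from workcell import manip
import cv2
s=manip.sense();print(s['clock'],s['ee_pos'],s['ee_rot'],s['force'],s['opening'])
for n in("scene","top"):
    d=manip.snapshot(n);cv2.imwrite(f'pics/{n}0.png',d['img'][:,:,::-1]);print(n,d['camera_matrix'],d['R'],d['t'],-d['R'].T@d['t'])
E
```

```text
pics
shift.py
workcell.py
0.0 [ 0.20048265 -0.64404941  0.2047608 ] [[ 9.54815758e-01  2.97198018e-01 -4.54925473e-04]
 [ 2.97198359e-01 -9.54814943e-01  1.24877463e-03]
 [-6.32362945e-05 -1.32755280e-03 -9.99999117e-01]] [0.05262369 0.5875902  0.90396807] 0.09390584487746395
scene [[482.73577539   0.         325.54837152]
 [  0.         482.73577539 199.67742734]
 [  0.           0.           1.        ]] [[-0.4540472  -0.8909649  -0.00476355]
 [-0.48686515  0.25258329 -0.83616028]
 [ 0.74619265 -0.37733703 -0.54846449]] [0.27764851 0.36013234 0.97024415] [-0.42258764  0.5225207   0.83459541]
top [[379.10492579   0.         317.27821659]
 [  0.         379.10492579 205.81988451]
 [  0.           0.           1.        ]] [[ 0.0198581  -0.99978798 -0.00544601]
 [-0.98961524 -0.01887985 -0.1424964 ]
 [ 0.14236337  0.00821916 -0.98978034]] [0.03189447 0.58710502 1.18011114] [0.41237011 0.03327264 1.25188485]
```

View pics/scene0.png

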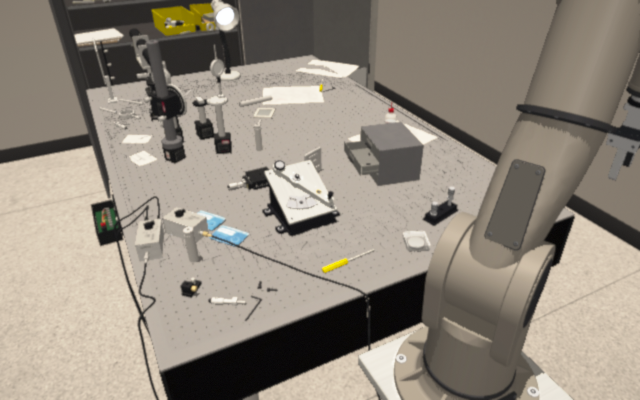

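View pics/top0.png

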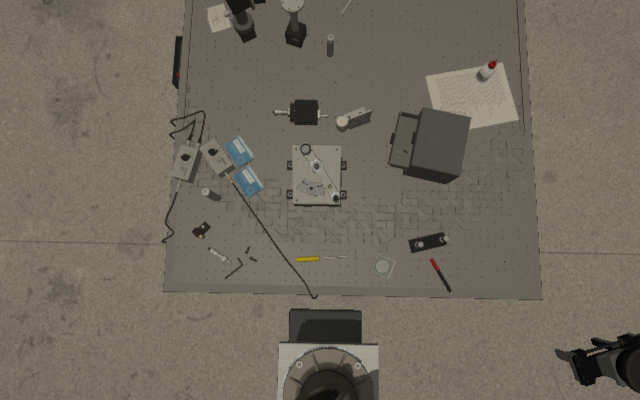

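Scene: plate at about (302,195), pin block at (440,210). Top: plate at (316,175), block at (429,242) with pins at about (419,245) and (444,239). I'll zoom in on those areas.

```bash
python3 - <<'E'
import cv2,numpy as np
t=cv2.imread('pics/top0.png');s=cv2.imread('pics/scene0.png')
def c(i,x,y,w,h,k):return cv2.resize(i[y:y+h,x:x+w],(w*k,h*k),interpolation=cv2.INTER_CUBIC)
o=np.zeros((600,800,3),np.uint8)
def put(a,x,y):o[y:y+a.shape[0],x:x+a.shape[1]]=a
put(c(t,284,140,66,70,5),0,0)       # 330x350
put(c(s,260,150,80,82,5),340,0)     # 400x410
put(c(t,404,226,50,30,6),0,360)   # 300x180
put(c(s,418,180,45,45,4),340,415)
cv2.imwrite('pics/crop0.png',o)
E
```

```text
(no output)
```

View pics/crop0.png

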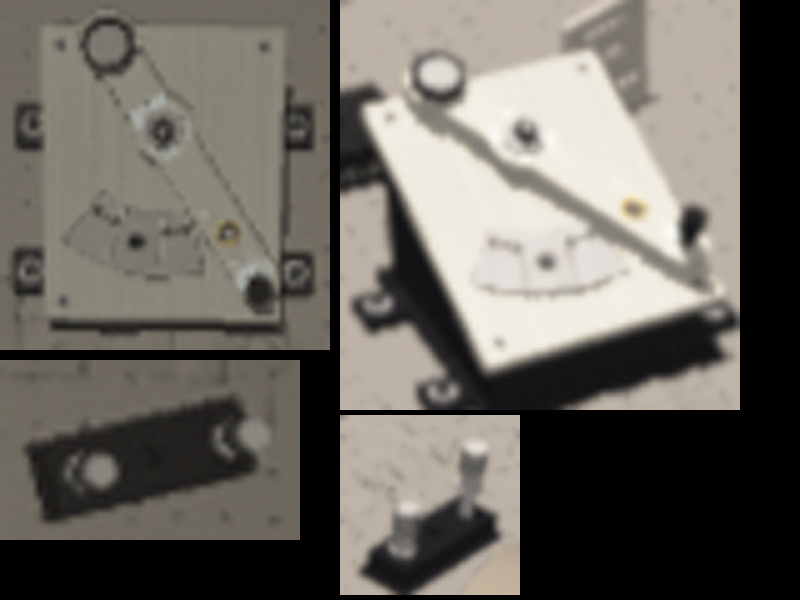

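Crop: in the top view the sector hole is at about (311.4,188.2), the brass bush (329.6,186.4), the pivot (316.4,166.2), the handle (335.8,197.8) and the long pin's knob (446.7,238.3). In the scene view the long pin's knob is at (451.5,188), the hole at (301.2,202.4) and the bush at (318.8,191.6). Next I triangulate these.

```bash
cat > h.py <<'E'
import numpy as np,cv2
from workcell import manip
def cams():return {n:manip.snapshot(n) for n in("scene","top")}
def ray(d,p):
    v=d['R'].T@np.linalg.solve(d['camera_matrix'],[p[0],p[1],1.]);return -d['R'].T@d['t'],v/np.linalg.norm(v)
def tri(c,ps,pt):
    A=np.zeros((3,3));b=np.zeros(3);L=[]
    for n,p in(("scene",ps),("top",pt)):
        o,v=ray(c[n],p);M=np.eye(3)-np.outer(v,v);A+=M;b+=M@o;L.append((M,o))
    X=np.linalg.solve(A,b);return X,[np.linalg.norm(M@(X-o)) for M,o in L]
def onz(d,p,z):
    o,v=ray(d,p);return o+v*(z-o[2])/v[2]
def proj(d,X):
    q=d['camera_matrix']@(d['R']@np.asarray(X)+d['t']);return q[:2]/q[2]
E
python3 - <<'E'
from h import *
np.set_printoptions(precision=4,suppress=True)
c=cams()
T=lambda x,y:(284+x/5-.4,140+y/5-.4)
S=lambda x,y:(260+(x-340)/5-.4,150+y/5-.4)
P={'TL':(S(364,107),T(42,27)),'TR':(S(597,50),T(284,30)),'BR':(S(716,292),T(280,318)),'BL':(S(488,372),T(50,322)),
'hole':(S(546,262),T(137,241)),'bush':(S(634,208),T(228,232)),'pivot':(S(527,135),T(162,131)),'handle':(S(694,215),T(259,289)),'mirror':(S(439,76),T(108,44)),
'longtop':((418+134/4-.4,180+34/4-.4),(404+255/6-.4,226+74/6-.4)),'shorttop':((418+66/4-.4,180+92/4-.4),(404+100/6-.4,226+110/6-.4))}
for k,(s,t) in P.items():
    X,e=tri(c,s,t);print(k,X,np.array(e))
# subpixel: brass mask & bright knob tops in native images
for n in c:
    im=c[n]['img'];hsv=cv2.cvtColor(im,cv2.COLOR_RGB2HSV)
    x,y,w,h=(284,140,66,70) if n=='top' else (260,150,80,82)
    m=(hsv[y:y+h,x:x+w,1]>90)&(hsv[y:y+h,x:x+w,2]>60);yy,xx=np.nonzero(m)
    print(n,'brass',len(xx),xx.mean()+x,yy.mean()+y)
E
```

```text
TL [0.7619 0.1245 0.1257] [0.0005 0.0005]
TR [ 0.7616 -0.0257  0.1264] [0.0013 0.0013]
BR [ 0.597  -0.026   0.0462] [0.0027 0.0027]
BL [0.5917 0.1214 0.0417] [0.0017 0.0017]
hole [0.64   0.0645 0.0695] [0.0003 0.0003]
bush [0.643  0.0068 0.0877] [0.0001 0.0001]
pivot [0.699  0.0487 0.119 ] [0.0004 0.0004]
handle [ 0.6055 -0.0127  0.0984] [0.0002 0.0002]
mirror [0.7463 0.0825 0.1435] [0.0001 0.0001]
longtop [ 0.4891 -0.3551  0.0797] [0.0008 0.0008]
shorttop [ 0.4697 -0.28    0.0626] [0.0005 0.0005]
scene brass 0 nan nan
top brass 0 nan nan<stdin>:16: RuntimeWarning: Mean of empty slice.
  ret = ret.dtype.type(ret / rcount)
```

Each point checks out: pin top 0.080 (expected 0.0835), pin spacing 77.6 mm (76), bush radius 78 mm, hole radius 77.7 mm. The arm is at about -0.56 rad and the hole at about +0.21 rad. I'll swing the arm first. Then I'll tilt the pin 25° in the grip, using the block hole as a pivot, because the tool can't tilt.

The manual's scale: shifts go in shares of 50 mm and turns go in shares of 360 degrees. Converting my numbers, -0.005 m is -0.1, 5.6 degrees / 360 = 0.0156.

```bash
python3 shift.py '[[0.04,[0,0,-0.1],0.0156],[0.04,[0,0,-0.1],0.0156],[0.04,[0,0,0],0.015],[0.04,[0,0,0],0]]' 10
for i in 1 2 3; do python3 shift.py '[[0.04,[0.408,-0.63,0],0],[0.04,[0.408,-0.63,0],0],[0.04,[0.408,-0.63,0],0],[0.04,[0.408,-0.63,0],0],[0.04,[0.408,-0.63,0],0]]'; done
python3 -c "
from workcell import manip;s=manip.sense();print(s['ee_pos'],s['ee_rot'])"
```

```text
clock: 0.6
ee_pos: [0.2007, -0.6444, 0.2154]
ee_rot: [[1.0, 0.01, -0.0], [0.01, -1.0, 0.0], [-0.0, -0.0, -1.0]]
force: [0.1, 0.0, -0.0]
opening: 0.0656
grasp_force: 0.0
clock: 1.1
ee_pos: [0.3013, -0.4843, 0.2154]
ee_rot: [[1.0, 0.015, -0.0], [0.015, -1.0, 0.0], [-0.0, -0.0, -1.0]]
force: [1.3, -0.8, -0.4]
opening: 0.0403
grasp_force: 0.0
clock: 1.6
ee_pos: [0.4013, -0.3256, 0.2155]
ee_rot: [[1.0, 0.015, -0.0], [0.015, -1.0, -0.0], [-0.0, 0.0, -1.0]]
force: [-0.2, 0.3, -0.0]
opening: 0.04
grasp_force: 0.0
clock: 2.1
ee_pos: [0.5014, -0.1669, 0.2155]
ee_rot: [[1.0, 0.015, 0.0], [0.015, -1.0, -0.0], [0.0, 0.0, -1.0]]
force: [0.2, -0.7, -0.0]
opening: 0.0399
grasp_force: 0.0
[ 0.5014364  -0.16692817  0.21551825] [[ 9.99881860e-01  1.53709214e-02  2.73453305e-05]
 [ 1.53709251e-02 -9.99881851e-01 -1.39225404e-04]
 [ 2.52020769e-05  1.39629279e-04 -9.99999990e-01]]
```

To row units: -0.0305 m is -0.61, 0.0218 m is 0.436.

```bash
python3 shift.py '[[0.04,[0.436,-0.61,0],0],[0.04,[0.436,-0.61,0],0],[0.04,[0.436,-0.61,0],0],[0.04,[0.436,-0.61,0],0],[0.04,[0.436,-0.61,0],0]]'
python3 shift.py '[[0.04,[0,0,0],0],[0.04,[0,0,0],0],[0.04,[0,0,0.6],0],[0.04,[0,0,0.6],0],[0.04,[0,0,0.4],0]]'
python3 shift.py '[[0.04,[0,0,0.4],0],[0.04,[0,0,0.3],0],[0.04,[0,0,0.3],0],[0.04,[0,0,0],0],[0.04,[0,0,0],0]]'
python3 - <<'E'
from h import *
c=cams();o=np.zeros((420,800,3),np.uint8)
for i,(n,x,y) in enumerate((('top',275,130),('scene',260,130))):
    o[:,i*400:i*400+400]=cv2.resize(c[n]['img'][y:y+105,x:x+100,::-1],(400,420),interpolation=cv2.INTER_CUBIC)
cv2.imwrite('pics/hand.png',o)
E
```

```text
clock: 2.6
ee_pos: [0.6087, -0.0133, 0.2154]
ee_rot: [[1.0, 0.015, -0.0], [0.015, -1.0, -0.0], [-0.0, 0.0, -1.0]]
force: [1.2, -0.3, 0.7]
opening: 0.0399
grasp_force: 0.0
clock: 3.1
ee_pos: [0.6068, -0.0162, 0.1338]
ee_rot: [[1.0, 0.012, -0.002], [0.012, -1.0, -0.001], [-0.002, 0.001, -1.0]]
force: [-0.0, -0.4, -0.1]
opening: 0.0398
grasp_force: 0.0
clock: 3.6
ee_pos: [0.6082, -0.0147, 0.0858]
ee_rot: [[1.0, 0.012, 0.0], [0.012, -1.0, -0.0], [0.0, 0.0, -1.0]]
force: [-0.6, -0.5, 0.4]
opening: 0.0399
grasp_force: 0.0
```

View pics/hand.png

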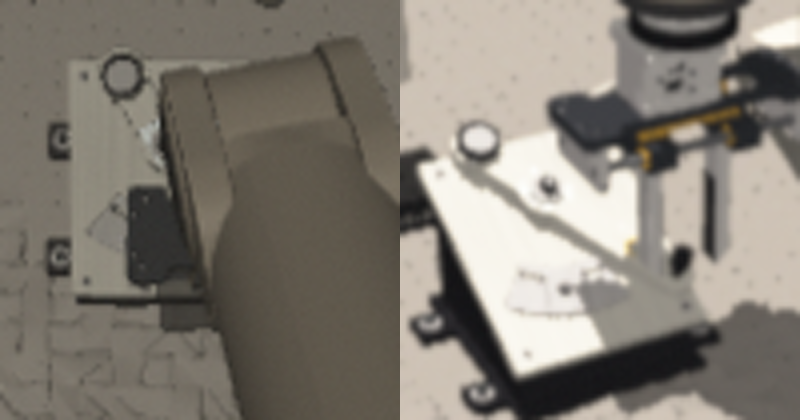

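The fingers straddle the handle, which is at (680,262) in the right half. Close softly and swing along the arc.

To row units: 0.045 m is 0.9, 0.0012 m is 0.024.

```bash
python3 shift.py '[[0.01,[0,0,0],0],[0.01,[0,0,0],0],[0.01,[0,0,0],0],[0.01,[0,0,0],0],[0.01,[0,0,0],0]]' 6
python3 shift.py '[[0.01,[-0.076,-0.16,0.036],0],[0.01,[-0.076,-0.162,0.036],0],[0.01,[-0.05,-0.162,0.024],0],[0.01,[-0.05,-0.162,0.022],0],[0.01,[-0.026,-0.168,0.012],0]]'
python3 shift.py '[[0.01,[-0.026,-0.168,0.012],0],[0.01,[-0.006,-0.17,0.002],0],[0.01,[-0.004,-0.172,0.002],0],[0.01,[0.02,-0.18,-0.01],0],[0.01,[0.024,-0.182,-0.01],0]]'
python3 shift.py '[[0.01,[0,0,0],0],[0.01,[0,0,0],0],[0.04,[0,0,0],0],[0.04,[0,0,0],0],[0.04,[0,0,0],0]]'
python3 shift.py '[[0.04,[0,0,-0.6],0],[0.04,[0,0,-0.8],0],[0.04,[0,0,-0.8],0],[0.04,[0,0.6,0],0],[0.04,[0,0.9,0],0]]'
```

```text
clock: 4.2
ee_pos: [0.6085, -0.0142, 0.0858]
ee_rot: [[1.0, 0.012, 0.001], [0.012, -1.0, 0.0], [0.001, -0.0, -1.0]]
force: [2.7, 2.0, 3.9]
opening: 0.0162
grasp_force: 6.0
clock: 4.7
ee_pos: [0.5926, 0.0267, 0.0784]
ee_rot: [[1.0, 0.012, -0.002], [0.012, -1.0, -0.0], [-0.002, 0.0, -1.0]]
force: [-3.1, -2.4, -2.7]
opening: 0.0162
grasp_force: 6.0
clock: 5.2
ee_pos: [0.594, 0.0705, 0.0794]
ee_rot: [[1.0, 0.012, 0.001], [0.012, -1.0, 0.0], [0.001, -0.0, -1.0]]
force: [-0.3, -2.1, -0.4]
opening: 0.016
grasp_force: 6.0
clock: 5.7
ee_pos: [0.5937, 0.0692, 0.0793]
ee_rot: [[1.0, 0.011, 0.0], [0.011, -1.0, -0.0], [0.0, 0.0, -1.0]]
force: [0.5, 0.2, -0.2]
opening: 0.0365
grasp_force: 0.0
clock: 6.2
ee_pos: [0.5952, -0.0037, 0.1909]
ee_rot: [[1.0, 0.016, 0.003], [0.016, -1.0, 0.001], [0.003, -0.001, -1.0]]
force: [0.5, -0.5, -1.0]
opening: 0.04
grasp_force: 0.0
```

To row units: 0.035 m is 0.7, -0.011 m is -0.22.

```bash

python3 shift.py '[[0.04,[-0.22,0.7,0],0],[0.04,[-0.22,0.7,0],0],[0.04,[-0.22,0.7,0],0],[0.04,[-0.22,0.7,0],0],[0.04,[-0.22,0.7,0],0]]'
python3 shift.py '[[0.04,[-0.22,0.7,0],0],[0.04,[-0.22,0.7,0],0],[0.04,[-0.22,0.7,0],0],[0.04,[-0.22,0.7,0],0],[0.04,[-0.22,0.7,0],0]]'
python3 shift.py '[[0.04,[0,0,0],0],[0.04,[0,0,0],0]]'
python3 - <<'E'
from h import *
c=cams();o=np.zeros((600,800,3),np.uint8)
def put(n,x,y,w,h,k,X,Y):
    o[Y:Y+h*k,X:X+w*k]=cv2.resize(c[n]['img'][y:y+h,x:x+w,::-1],(w*k,h*k),interpolation=cv2.INTER_CUBIC)
put('top',284,140,66,70,5,0,0);put('scene',260,150,80,82,5,340,0);put('scene',418,145,60,46,4,340,415);put('top',390,215,70,45,4,0,360)
cv2.imwrite('pics/swung.png',o)
E
```

```text
clock: 6.7
ee_pos: [0.5409, -0.1827, 0.1894]
ee_rot: [[1.0, 0.012, 0.0], [0.012, -1.0, -0.0], [0.0, 0.0, -1.0]]
force: [-0.1, 0.1, -0.4]
opening: 0.0402
grasp_force: 0.0
clock: 7.2
ee_pos: [0.4879, -0.3583, 0.1894]
ee_rot: [[1.0, 0.012, 0.0], [0.012, -1.0, -0.0], [0.0, 0.0, -1.0]]
force: [0.4, -0.4, -0.1]
opening: 0.0401
grasp_force: 0.0
clock: 7.4
ee_pos: [0.4882, -0.3573, 0.189]
ee_rot: [[1.0, 0.01, -0.0], [0.01, -1.0, 0.0], [-0.0, -0.0, -1.0]]
force: [0.7, -0.1, -0.1]
opening: 0.0402
grasp_force: 0.0
```

View pics/swung.png

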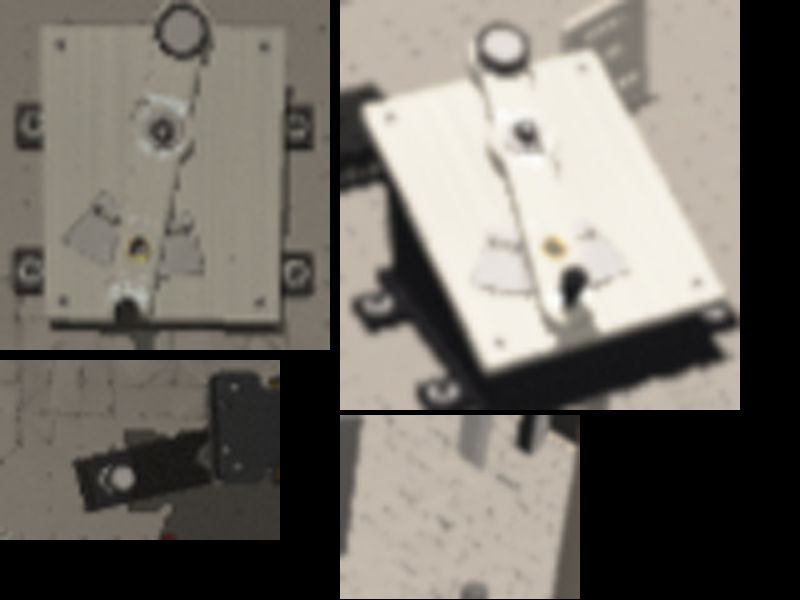

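The arm has swung: the bush is now at top crop (139,246) and scene crop (554,247), with its dark bore showing. Next I compute its angle against the hole's and look at the pin with sub-pixel centroids.

```bash
python3 - <<'E'
from h import *
np.set_printoptions(precision=4,suppress=True)
c=cams()
T=lambda x,y:(284+x/5-.4,140+y/5-.4)
S=lambda x,y:(260+(x-340)/5-.4,150+y/5-.4)
yaw=.012;a=np.radians(25)
Rp=cv2.Rodrigues(np.array([0,0,yaw]))[0]@cv2.Rodrigues(np.array([0,-a,0]))[0]
piv=np.array([.7088,.049,.102])
def plane(d,p,h):
    o,v=ray(d,p);n=Rp[:,2];return o+v*(n@(piv+h*n-o))/(n@v)
def loc(X):
    q=Rp.T@(X-piv);return q,np.hypot(q[0],q[1]),np.arctan2(q[1],-q[0])
for k,s,t,h in(('hole',S(546,262),T(137,241),.004),('bush',S(554,247),T(139,246),.017),('bush0',S(634,208),T(228,232),.017),('handle',S(575,277),T(125,309),.045),('mirror',S(503,46),T(181,31),.028)):
    X,e=tri(c,s,t);print(k,X,e[0],*loc(X));
    print('   scene',*loc(plane(c['scene'],s,h)),' top',*loc(plane(c['top'],t,h)))
# brass centroid now
for n,(x,y) in(('top',(306,183)),('scene',(297,193))):
    p=c[n]['img'][y:y+13,x:x+13].astype(int);w=np.clip(p[...,0]-p[...,2]-8,0,None)*1.
    if n=='scene':w=np.clip(p[...,0]-p[...,2]-25,0,None)*1.
    yy,xx=np.mgrid[y:y+13,x:x+13];print(n,(w*xx).sum()/w.sum(),(w*yy).sum()/w.sum(),w.max(),(w>0).sum())
# knob centroid from first pictures
for n,(x,y,w,h) in(('top',(438,230,16,16)),('scene',(444,183,16,14))):
    g=cv2.imread(f'pics/{n}0.png',0)[y:y+h,x:x+w];print(n);print(g)
E
```

```text
hole [0.64   0.0645 0.0695] 0.0003372357954388889 [-0.0759  0.0163 -0.0004] 0.07765718024533425 0.21118782398959438
   scene [-0.0783  0.0184  0.004 ] 0.08038950732098386 0.23108901073942117  top [-0.075   0.0159  0.004 ] 0.07665189002041373 0.2086494206494141
bush [0.634  0.0623 0.0827] 0.0002122769811359372 [-0.0758  0.0142  0.014 ] 0.07711467671076226 0.18514037388785606
   scene [-0.0776  0.0152  0.017 ] 0.07904089506910374 0.19411057922433259  top [-0.0749  0.0143  0.017 ] 0.07629289057187187 0.18871879311941273
bush0 [0.643  0.0068 0.0877] 0.00010789635323777422 [-0.0661 -0.0414  0.0151] 0.07796110183583803 -0.5594348382978376
   scene [-0.0672 -0.0406  0.017 ] 0.07851501359847997 -0.5430506153218174  top [-0.0655 -0.0412  0.017 ] 0.07743909076715907 -0.5614813030523491
handle [0.5925 0.0693 0.0891] 0.0010029918641849844 [-0.1106  0.0216  0.0374] 0.11274085737426266 0.19323351768837563
   scene [-0.1152  0.024   0.045 ] 0.11767018985442021 0.20499996583302948  top [-0.1079  0.0223  0.045 ] 0.1102025548370769 0.20365015630607666
mirror [0.7534 0.0384 0.1491] 0.000115581517138466
[... 1623 characters left out ...]
 195 188 183 181 181 181 180]
 [176 171 162 167 177 196 213 218 218 215 200 186 181 180 181 178]
 [175 170 164 165 157 178 206 217 219 214 197 182 178 179 180 177]
 [173 167 168 164 132 136 165 187 191 180 166 173 178 179 180 176]
 [168 165 171 163 120 104 119 136 139 130 134 167 178 180 181 179]
 [160 163 169 157 112  96  98 102 102  97 120 164 179 181 181 181]
 [165 169 170 147 102  88  90  93  95  95 127 167 179 178 176 176]
 [174 176 173 147 105  94  92  89  90  99 141 169 176 171 167 165]
 [178 178 176 159 118 100  95  96  96 113 155 174 176 173 172 172]
 [178 179 179 173 138 110 103 104 108 134 166 177 179 179 179 179]
 [177 177 180 178 139 113 112 113 116 142 170 180 180 180 181 181]]
```

The bush is at 0.187 rad and the hole at about 0.21, so I'll feel leftwards from here. Next, descend on the long pin and grip high on the knob.

To row units: 0.03 m is 0.6, -0.002 m is -0.04.

```bash

python3 shift.py '[[0.04,[0,-0.04,0.6],0],[0.04,[0,0,0.6],0],[0.04,[0,0,0.6],0],[0.04,[0,0,0.4],0],[0.04,[0,0,0.2],0]]'
python3 shift.py '[[0.04,[0,0,0.22],0],[0.04,[0,0,0],0],[0.04,[0,0,0],0],[0.01,[0,0,0],0],[0.01,[0,0,0],0]]' 25
python3 shift.py '[[0.01,[0,0,0],0],[0.01,[0,0,0],0],[0.01,[0,0,0],0],[0.01,[0,0,0],0],[0.01,[0,0,0],0]]' 25
```

```text
clock: 8.1
ee_pos: [0.4884, -0.3533, 0.0675]
ee_rot: [[1.0, 0.014, -0.002], [0.014, -1.0, 0.001], [-0.002, -0.001, -1.0]]
force: [0.6, -0.1, 0.9]
opening: 0.0401
grasp_force: 0.0
clock: 8.6
ee_pos: [0.4891, -0.355, 0.059]
ee_rot: [[1.0, 0.012, 0.001], [0.012, -1.0, -0.001], [0.001, 0.001, -1.0]]
force: [-0.6, 0.5, -0.7]
opening: 0.0272
grasp_force: 0.0
clock: 9.1
ee_pos: [0.4889, -0.3549, 0.0585]
ee_rot: [[1.0, 0.012, 0.001], [0.012, -1.0, -0.0], [0.0, 0.0, -1.0]]
force: [-0.6, 0.0, 5.6]
opening: 0.0174
grasp_force: 25.0
```

```bash

python3 shift.py '[[0.01,[0,0,-0.1],0],[0.01,[0,0,-0.11],0],[0.01,[0,0,0],0]]' 20
python3 shift.py '[[0.01,[-0.102,0,0.006],0],[0.01,[-0.1,0,0.014],0],[0.01,[-0.098,0,0.022],0],[0.01,[-0.096,0,0.03],0],[0.01,[-0.094,0,0.038],0]]'
python3 shift.py '[[0.01,[0,0,0],0],[0.01,[0,0,0],0]]'
python3 shift.py '[[0.01,[0,0,-0.4],0],[0.01,[0,0,-0.6],0],[0.01,[0,0,-0.8],0],[0.01,[0,0,0],0],[0.01,[0,0,0],0]]'
python3 - <<'E'
from h import *
c=cams();s=manip.sense();print(s['ee_pos'])
d=c['scene'];q=proj(d,s['ee_pos']).round().astype(int);print(q)
q[0]=min(max(q[0],60),580);q[1]=min(max(q[1],60),340)
o=cv2.resize(d['img'][q[1]-50:q[1]+50,q[0]-60:q[0]+60,::-1],(720,600),interpolation=cv2.INTER_CUBIC)
print(q);cv2.imwrite('pics/tilt.png',o)
E
```

```text
clock: 9.4
ee_pos: [0.4889, -0.3548, 0.0695]
ee_rot: [[1.0, 0.012, 0.001], [0.012, -1.0, -0.0], [0.001, 0.0, -1.0]]
force: [1.0, -0.1, -0.7]
opening: 0.0175
grasp_force: 20.0
clock: 9.9
ee_pos: [0.4636, -0.3549, 0.0631]
ee_rot: [[1.0, 0.012, -0.0], [0.012, -1.0, 0.0], [-0.0, -0.0, -1.0]]
force: [2.8, 2.0, 3.4]
opening: 0.0178
grasp_force: 20.0
clock: 10.1
ee_pos: [0.4636, -0.3549, 0.0629]
ee_rot: [[1.0, 0.012, -0.001], [0.012, -1.0, 0.0], [-0.001, -0.0, -1.0]]
force: [1.1, 1.1, 0.4]
opening: 0.0176
grasp_force: 20.0
clock: 10.6
ee_pos: [0.4641, -0.3553, 0.1536]
ee_rot: [[1.0, 0.012, 0.001], [0.012, -1.0, -0.001], [0.001, 0.001, -1.0]]
force: [-0.6, 0.2, -1.7]
opening: 0.0173
grasp_force: 20.0
[ 0.46341049 -0.35465662  0.15203333]
[461 171]
[461 171]
```

View pics/tilt.png

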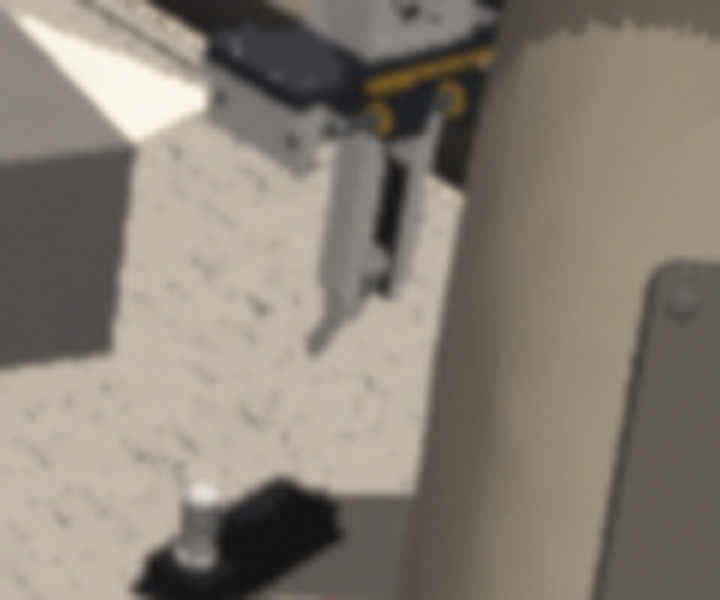

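The pin is tilted, with its nose at scene pixel (453.1,178.9) pointing away from the robot. Compute the nose point and the tilt.

```bash
python3 - <<'E'
from h import *
c=cams();s=manip.sense();p=s['ee_pos'];print(p)
for px in((453.1,178.9),(453.1,178.4),(452.8,179.4)):
    o,v=ray(c['scene'],px);X=o+v*((p[1]-o[1])/v[1])
    g=p+[0,0,.0135];d=X-g;print(X,d,np.linalg.norm(d),np.degrees(np.arctan2(d[0],-d[2])))
for th in(20,25,30):
    t=np.radians(th);print(th,proj(c['scene'],p+[.0635*np.sin(t),0,.0135-.0635*np.cos(t)]))
# target nose: bush mouth at angle .19
yaw=.012;a=np.radians(25)
Rp=cv2.Rodrigues(np.array([0,0,yaw]))[0]@cv2.Rodrigues(np.array([0,-a,0]))[0]
piv=np.array([.7088,.049,.102]);b=piv+Rp@[-.078*np.cos(.188),.078*np.sin(.188),.017];print('bush',b,'n',Rp[:,2])
E
```

```text
[ 0.46346413 -0.35459804  0.1518737 ]
[ 0.48765575 -0.35459804  0.11203675] [ 2.41916174e-02 -5.55111512e-17 -5.33369488e-02] 0.05856675219183 24.39724204581509
[ 0.48798301 -0.35459804  0.11355733] [ 2.45188822e-02 -5.55111512e-17 -5.18163613e-02] 0.057324609717143024 25.32295256041655
[ 0.48853454 -0.35459804  0.10987532] [ 2.50704103e-02 -5.55111512e-17 -5.54983737e-02] 0.06089823440958817 24.310233035059706
20 [453.34785785 181.15239556]
25 [452.30861508 179.72809542]
30 [451.33918081 178.21206547]
bush [0.63199966 0.06265717 0.08502384] n [-0.42258783 -0.0050713   0.90630779]
```

To row units: -0.0346 m is -0.692, 0.012 m is 0.24.

```bash

python3 shift.py '[[0.01,[0,0,-0.4],0],[0.01,[0,0,-0.4],0],[0.01,[0.24,-0.692,0],0],[0.01,[0.24,-0.692,0],0],[0.01,[0.24,-0.692,0],0]]' 25
python3 shift.py '[[0.01,[0.24,-0.692,0],0],[0.01,[0.24,-0.692,0],0],[0.01,[0.24,-0.692,0],0],[0.01,[0.24,-0.692,0],0],[0.01,[0.24,-0.692,0],0]]'
python3 shift.py '[[0.01,[0.24,-0.692,0],0],[0.01,[0.24,-0.692,0],0],[0.01,[0.24,-0.692,0],0],[0.01,[0.23,-0.692,0],0],[0.01,[0,0,0],0]]'
python3 shift.py '[[0.01,[0,0,0.4],0],[0.01,[0,0,0.4],0],[0.01,[0,0,0.2],0],[0.01,[0,0,0],0],[0.01,[0,0,0],0]]'
python3 - <<'E'
from h import *
c=cams();s=manip.sense();print(s['ee_pos'],s['ee_rot'].tolist())
d=c['scene'];np.set_printoptions(suppress=True)
o=cv2.resize(d['img'][150:230,255:351,::-1],(768,640)[:2],interpolation=cv2.INTER_CUBIC)[:600]
cv2.imwrite('pics/over.png',o)
E
```

```text
clock: 11.3
ee_pos: [0.4987, -0.2496, 0.1923]
ee_rot: [[1.0, 0.011, -0.001], [0.011, -1.0, 0.001], [-0.001, -0.001, -1.0]]
force: [0.8, -0.2, -0.7]
opening: 0.0173
grasp_force: 25.0
clock: 11.8
ee_pos: [0.5567, -0.0756, 0.1923]
ee_rot: [[1.0, 0.012, -0.001], [0.012, -1.0, 0.0], [-0.001, -0.0, -1.0]]
force: [0.4, -1.2, -1.4]
opening: 0.0172
grasp_force: 25.0
clock: 12.3
ee_pos: [0.6028, 0.0676, 0.1921]
ee_rot: [[1.0, 0.018, -0.001], [0.018, -1.0, 0.002], [-0.001, -0.002, -1.0]]
force: [-0.1, 0.0, -1.1]
opening: 0.0173
grasp_force: 25.0
clock: 12.8
ee_pos: [0.6027, 0.0617, 0.1434]
ee_rot: [[1.0, 0.012, -0.0], [0.012, -1.0, 0.0], [-0.0, -0.0, -1.0]]
force: [0.1, 0.3, -1.2]
opening: 0.0172
grasp_force: 25.0
[0.60314893 0.06187134 0.14407729] [[0.999929438095183, 0.011825551381160714, 0.0011292321210845905], [0.01182532698627925, -0.9999300573243516, 0.00020518524901858124], [0.0011315795682734383, -0.0001918172316813587, -0.9999993413666982]]
```

View pics/over.png

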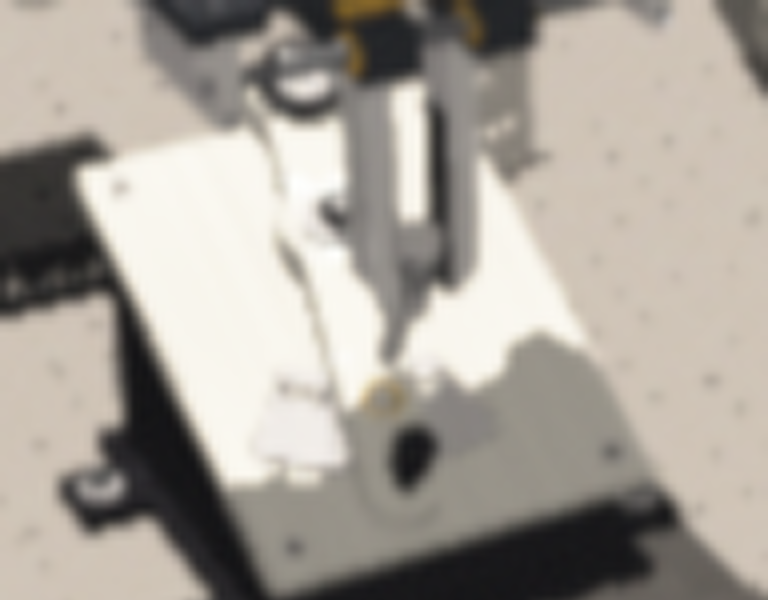

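The nose is at scene pixel (303.1,194.6) and the bush at (302.7,199.2). Check these against projections to get the lateral error.

```bash
python3 - <<'E'
from h import *
np.set_printoptions(precision=4,suppress=True)
d=cams()['scene'];yaw=.012;a=np.radians(25)
Rp=cv2.Rodrigues(np.array([0,0,yaw]))[0]@cv2.Rodrigues(np.array([0,-a,0]))[0]
p=manip.sense()['ee_pos'];print(p)
def inplane(px,y):
    o,v=ray(d,px);return o+v*((y-o[1])/v[1])
nose=p+[.0265,0,-.0440];print('nose model px',proj(d,nose),'seen ray',inplane((303.1,194.6),p[1])-p)
b0=np.array([.633,.0625,.085]);print('bush model px',proj(d,b0))
# pixel jacobian for plate x,y,z shifts of 1 mm at bush
for k in range(3):print(k,proj(d,b0+.001*Rp[:,k])-proj(d,b0))
print('model nose-bush in plate',Rp.T@(nose-b0)*1e3)
E
```

```text
[0.6031 0.0619 0.144 ]
nose model px [302.9199 194.5716] seen ray [ 0.0252  0.     -0.0434]
bush model px [302.3843 198.5024]
0 [-0.1414 -0.2781]
1 [-0.3181  0.0906]
2 [ 0.0539 -0.1955]
model nose-bush in plate [ 3.252  -0.5627 15.0764]
```

The manual's scale: shifts go in shares of 50 mm and turns go in shares of 360 degrees. Converting my numbers, -0.004 m is -0.08, 0.0036 m is 0.072.

```bash

python3 shift.py '[[0.01,[-0.08,-0.012,0.038],0],[0.01,[0,0,0],0],[0.01,[0.034,0,0.072],0],[0.01,[0.034,0,0.072],0],[0.01,[0.034,0,0.072],0]]'
python3 shift.py '[[0.01,[0.016,0,0.036],0],[0.01,[0,0,0],0],[0.01,[0,0,0],0]]'
python3 shift.py '[[0.01,[0.016,0,0.036],0],[0.01,[0.016,0,0.036],0],[0.01,[0,0,0],0]]'
python3 shift.py '[[0.01,[0.016,0,0.036],0],[0.01,[0,0,0],0]]'
```

```text
clock: 13.5
ee_pos: [0.6039, 0.0625, 0.1301]
ee_rot: [[1.0, 0.012, -0.0], [0.012, -1.0, 0.0], [-0.0, -0.0, -1.0]]
force: [-0.6, 0.0, -0.9]
opening: 0.0171
grasp_force: 25.0
clock: 13.8
ee_pos: [0.6045, 0.0626, 0.1286]
ee_rot: [[1.0, 0.012, -0.0], [0.012, -1.0, 0.0], [-0.0, -0.0, -1.0]]
force: [-0.5, 1.2, -0.5]
opening: 0.0177
grasp_force: 25.0
clock: 14.1
ee_pos: [0.6061, 0.0625, 0.1249]
ee_rot: [[1.0, 0.012, -0.0], [0.012, -1.0, 0.0], [-0.0, -0.0, -1.0]]
force: [0.2, -0.1, -1.3]
opening: 0.0174
grasp_force: 25.0
clock: 14.3
ee_pos: [0.607, 0.0626, 0.1231]
ee_rot: [[1.0, 0.012, -0.0], [0.012, -1.0, 0.0], [-0.0, -0.0, -1.0]]
force: [-0.3, 0.3, -0.2]
opening: 0.0169
grasp_force: 25.0
```

To row units: 0.0018 m is 0.036, 0.0008 m is 0.016.

```bash

python3 shift.py '[[0.01,[0.016,0,0.036],0],[0.01,[0.016,0,0.036],0],[0.01,[0,0,0],0],[0.01,[0,0,0],0]]'
python3 shift.py '[[0.01,[0.008,0,0.018],0],[0.01,[0.008,0,0.018],0],[0.01,[0,0,0],0],[0.01,[0,0,0],0]]'
python3 shift.py '[[0.01,[0.008,0,0.018],0],[0.01,[0.008,0,0.018],0],[0.01,[0,0,0],0],[0.01,[0,0,0],0]]'
```

```text
clock: 14.7
ee_pos: [0.6086, 0.0627, 0.1196]
ee_rot: [[1.0, 0.012, -0.0], [0.012, -1.0, 0.0], [-0.0, -0.0, -1.0]]
force: [1.2, 1.4, -1.0]
opening: 0.0173
grasp_force: 25.0
clock: 15.1
ee_pos: [0.6094, 0.0627, 0.1179]
ee_rot: [[1.0, 0.012, 0.0], [0.012, -1.0, 0.0], [0.0, -0.0, -1.0]]
force: [0.3, 1.7, -0.9]
opening: 0.0173
grasp_force: 25.0
clock: 15.5
ee_pos: [0.6102, 0.0626, 0.116]
ee_rot: [[1.0, 0.012, -0.0], [0.012, -1.0, 0.0], [-0.0, -0.0, -1.0]]
force: [1.2, 0.9, -1.3]
opening: 0.0173
grasp_force: 25.0
```

To row units: 0.0009 m is 0.018, 0.0004 m is 0.008.

```bash

for i in 1 2 ; do python3 shift.py '[[0.01,[0.008,0,0.018],0],[0.01,[0,0,0],0],[0.01,[0,0,0],0]]' | grep -E 'pos|force:'; done
python3 shift.py '[[0.01,[0.008,0,0.018],0],[0.01,[0,0,0],0],[0.01,[0,0,0],0]]' | grep -E 'pos|force:'
```

```text
ee_pos: [0.6105, 0.0626, 0.1152]
force: [0.2, 1.6, 0.3]
grasp_force: 25.0
ee_pos: [0.611, 0.0627, 0.1143]
force: [1.0, 1.7, -0.3]
grasp_force: 25.0
ee_pos: [0.6114, 0.0628, 0.1134]
force: [0.4, 2.3, 1.3]
grasp_force: 25.0
```

Force on the tool is toward +y (left), so the taper seems to be riding into the hole. Ease left and keep going gently.

To row units: -0.0005 m is -0.01.

```bash

python3 shift.py '[[0.01,[0,-0.01,0],0],[0.01,[0,-0.01,0],0],[0.01,[0,0,0],0]]' | grep -E 'pos|force:'
python3 shift.py '[[0.01,[0.008,0,0.018],0],[0.01,[0,0,0],0],[0.01,[0,0,0],0]]' | grep -E 'pos|force:'
python3 shift.py '[[0.01,[0.008,0,0.018],0],[0.01,[0,0,0],0],[0.01,[0,0,0],0]]' | grep -E 'pos|force:'
```

```text
ee_pos: [0.6113, 0.0635, 0.1133]
force: [0.5, 0.6, -0.6]
grasp_force: 25.0
ee_pos: [0.6118, 0.0636, 0.1125]
force: [0.8, 0.9, -0.3]
grasp_force: 25.0
ee_pos: [0.6122, 0.0637, 0.1116]
force: [0.0, 2.0, 1.5]
grasp_force: 25.0
```

To row units: -0.001 m is -0.02, 0.0009 m is 0.018.

```bash

python3 shift.py '[[0.01,[0,-0.02,0],0],[0.01,[0.008,0,0.018],0],[0.01,[0.008,0,0.018],0],[0.01,[0,0,0],0]]' | grep -E 'pos|force:'
python3 shift.py '[[0.01,[0.008,0,0.018],0],[0.01,[0.008,0,0.018],0],[0.01,[0,0,0],0]]' | grep -E 'pos|force:'
```

```text
ee_pos: [0.613, 0.0645, 0.1097]
force: [1.4, -0.2, 0.5]
grasp_force: 25.0
ee_pos: [0.6138, 0.0646, 0.1079]
force: [1.3, -1.4, -0.4]
grasp_force: 25.0
```

To row units: 0.0018 m is 0.036, 0.0008 m is 0.016.

```bash

python3 shift.py '[[0.01,[0.016,0,0.036],0],[0.01,[0.016,0,0.036],0],[0.01,[0,0,0],0]]' | grep -E 'pos|force:'
python3 shift.py '[[0.01,[0.016,0,0.036],0],[0.01,[0.016,0,0.036],0],[0.01,[0,0,0],0]]' | grep -E 'pos|force:'
python3 shift.py '[[0.01,[0.016,0,0.036],0],[0.01,[0.016,0,0.036],0],[0.01,[0,0,0],0]]' | grep -E 'pos|force:'
```

```text
ee_pos: [0.6154, 0.0647, 0.1041]
force: [1.9, -0.4, -0.5]
grasp_force: 25.0
ee_pos: [0.617, 0.0647, 0.1005]
force: [2.9, -0.7, -0.5]
grasp_force: 25.0
ee_pos: [0.6186, 0.0647, 0.0969]
force: [1.7, 0.9, -0.6]
grasp_force: 25.0
```

Smooth travel, about 3.5 mm left by the model. I'll finish in 1 mm steps until the collar is felt.

To row units: 0.0009 m is 0.018, 0.0004 m is 0.008.

```bash

for i in 1 2; do python3 shift.py '[[0.01,[0.008,0,0.018],0],[0.01,[0,0,0],0],[0.01,[0,0,0],0]]' | grep -E 'pos|^force:'; done
python3 shift.py '[[0.01,[0.008,0,0.018],0],[0.01,[0,0,0],0],[0.01,[0,0,0],0]]' | grep -E 'pos|^force:'
```

```text
ee_pos: [0.619, 0.0647, 0.0963]
force: [1.7, 0.5, 0.6]
ee_pos: [0.6193, 0.0647, 0.0954]
force: [1.3, -0.0, 1.0]
ee_pos: [0.6196, 0.0648, 0.0949]
force: [-2.6, -0.7, 8.0]
```

To row units: 0.0009 m is 0.018, 0.0004 m is 0.008.

```bash

python3 shift.py '[[0.01,[0.008,0,0.018],0],[0.01,[0,0,0],0],[0.01,[0,0,0],0]]' | grep -E 'pos|^force:'
python3 shift.py '[[0.01,[0.008,0,0.018],0],[0.01,[0,0,0],0],[0.01,[0,0,0],0]]' | grep -E 'pos|^force:'
```

```text
ee_pos: [0.6196, 0.0648, 0.0946]
force: [-9.3, -1.3, 20.1]
ee_pos: [0.62, 0.0649, 0.0941]
force: [-12.7, -0.5, 27.0]
```

A firm stop, with the reaction along the plate normal (−12.7, 27 N), so the collar is seated. Relieve the load, release, retract and look.

To row units: -0.0014 m is -0.028, -0.0006 m is -0.012.

```bash

python3 shift.py '[[0.01,[-0.012,0,-0.028],0],[0.01,[0,0,0],0],[0.05,[0,0,0],0],[0.05,[0,0,0],0],[0.05,[0,0,0],0]]' 
python3 shift.py '[[0.05,[0,0,0],0],[0.05,[0,0,-0.4],0],[0.05,[0,0,-0.6],0],[0.05,[0,0,-0.8],0],[0.05,[0,0,-0.6],0]]' 
python3 shift.py '[[0.05,[-0.4,0.6,0],0],[0.05,[-0.4,0.8,0],0],[0.05,[-0.4,0.8,0],0],[0.05,[0,0.8,0],0],[0.05,[0,0.8,0],0]]' |grep -E pos
python3 shift.py '[[0.05,[0,0.8,0],0],[0.05,[0,0.8,0],0],[0.05,[0,0,0],0],[0.05,[0,0,0],0]]' |grep -E 'clock|pos'
python3 - <<'E'
from h import *
c=cams();o=np.zeros((600,800,3),np.uint8)
def put(n,x,y,w,h,k,X,Y):
    o[Y:Y+h*k,X:X+w*k]=cv2.resize(c[n]['img'][y:y+h,x:x+w,::-1],(w*k,h*k),interpolation=cv2.INTER_CUBIC)
put('top',284,140,66,70,5,0,0);put('scene',270,160,65,70,7,335,0);put('top',404,226,50,30,6,0,360)
cv2.imwrite('pics/end.png',o)
E
```

```text
clock: 20.9
ee_pos: [0.6197, 0.0646, 0.0938]
ee_rot: [[1.0, 0.012, -0.001], [0.012, -1.0, -0.0], [-0.001, 0.0, -1.0]]
force: [-0.0, 0.1, -0.3]
opening: 0.0381
grasp_force: 0.0
clock: 21.4
ee_pos: [0.6202, 0.0648, 0.2162]
ee_rot: [[1.0, 0.012, 0.001], [0.012, -1.0, 0.0], [0.001, -0.0, -1.0]]
force: [-0.4, -0.2, -0.6]
opening: 0.0504
grasp_force: 0.0
ee_pos: [0.5616, -0.1276, 0.2145]
clock: 22.3
ee_pos: [0.5629, -0.2067, 0.2138]
```

View pics/end.png

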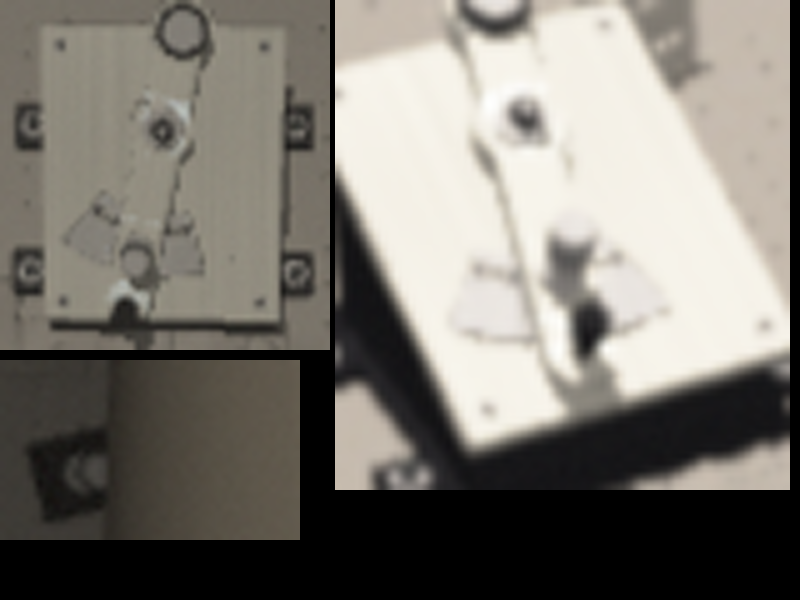

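The pin stands square to the plate with its knob just above the arm (top view (310.8,192.0), scene view (303.7,192.2)). The short pin is still in its block. Check the knob top's height.

```bash
python3 - <<'E'
from h import *
c=cams();yaw=.012;a=np.radians(25)
Rp=cv2.Rodrigues(np.array([0,0,yaw]))[0]@cv2.Rodrigues(np.array([0,-a,0]))[0]
piv=np.array([.7088,.049,.102])
X,e=tri(c,(303.7,192.2),(310.8,192.0));print(X,e,Rp.T@(X-piv))
print('home/10mm out scene',[proj(c['scene'],piv+Rp@[-.0768,.0162,z]) for z in(.0545,.0645)])
E
```

```text
[0.61830023 0.06370404 0.1147854 ] [np.float64(0.0004645274635373972), np.float64(0.0004645274635374292)] [-0.07645149  0.01578895  0.04975704]
home/10mm out scene [array([304.04912738, 191.38471911]), array([304.61426636, 189.3293738 ])]
```

```bash
python3 -c "
from workcell import manip;print(manip.sign_off())"
```

```text
the job is handed in; nothing more can be done
None
```

The job is handed in at about 22 s: the long pin is through the bush and the sector hole, its collar pressed to a firm stop on the arm at under 30 N, and released; the short pin still stands in the block, but `sign_off()` gave no verdict.

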